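Complete the short order tote and shut it

ROBOT

A 7-joint arm with a two-finger parallel gripper is mounted at the origin on the work surface. World frame = base frame: x ahead of the robot, y to its left, z up, the work surface at z = 0. Lengths are in m, angles in rad, forces in N, time in s.
With the tool pointing down it reaches from about 0.425 to 0.875 m from the base axis. Payload 8.4 kg.
Tool frame: the origin (TCP) lies at the centre of the arm's flange, where the gripper is bolted on; the fingertips stand 173 mm ahead of it and the grasp point (between the pads) lies 155 mm ahead of it (arm.nose_length is the distance from the TCP to the fingertips, in m); z points along the fingers, y is the line along which they close (so a half turn about z gives the same grasp; the last joint's range is limited). The gripper opens to 85 mm and grips with 20 to 120 N. Pads are 22 mm wide; open, the fingers measure 114 mm over their backs; the gripper's body (76 mm by 85 mm) begins 54 mm behind the grasp point. The pads swing forward as they close: fully open they stand 13 mm farther back than shut.
Start: joints at [1.231, 0.333, 0.04, 1.465, -0.013, 1.343, -0.059], TCP at [0.155, -0.631, 0.405] pointing down, gripper open.
Joint ranges: [-2.58, 2.58], [-0.38, 2.09], [-1.3, 1.39], [0.25, 2.4], [-1.5, 4.64], [0.08, 2.09], [-2.65, 2.65]. Speed limits (rad/s): [2.22, 2.22, 2.79, 2.79, 3.14, 3.14, 3.14].

INTERFACE

Orientations are given as a rotation vector (axis times angle).
In Python, from rig import arm gives the robot as it stands.
- The arm moves only by the tool play_rows, never from a script. Its argument "targets" is a list of rows, each a list of 3 entries, a list of its own where there are three numbers: the shift along the tool's x, y, z in m, then the turn, a rotation vector about the tool's x, y, z in degrees, then the finger opening in m, from 0 to 0.0854. A call has 1 to 5 rows; each row shifts and turns the commanded pose from where the row before left it, along the tool's axes as they then stand; what a row does not reach is not made up. A row lasts 1/8 s, in which the tool goes at most 62.5 mm and 10.7 degrees, less where a joint would pass 70% of its speed; a pose out of reach is approached as far as the arm can. A call is refused whole if a number of a shift passes 0.0625 or a number of a turn 10.7, either way. A call with a gripper value outside its range is refused whole. The fingers move at their own pace and stop on an object; "force" is the grip in N (left out, the last holds). Time passes only in rows, so rows that do not move let the fingers close. It gives the time, the measured TCP pose, the force, the opening and the grip force at its end, in the units of the state.
- arm.sense(): the state, without advancing time (a new reading comes with each control period).
- arm.capture(name): name is "scene" or "top"; returns a dict with "img" (400x640x3 uint8, red, green, blue), "z_map" (400x640 float32, m along the optical axis (not along the pixel's ray), 0 where there is no reading), "vertical_fov" (degrees; the focal length in pixels is half the picture's height over the tangent of half this angle, whatever the lens; pixels are square), "cx", "cy" (the principal point, pixels), "k1" (the pictures are not rectified: a ray, as slopes to the right and down, at radius r is drawn at 1 + k1 r^2 times it, then the intrinsics apply), "extrinsics" (4x4, takes a point from camera to world coordinates). Camera axes: x right, y up, looking along -z (the intrinsics and any distortion apply to the point x, -y, -z); pixel columns grow to the right and rows downward; lengths in m; the calibration is good to about 2 mm. A picture is of the moment at which its call begins.
- arm.sign_off(): hands the job in; it is judged then, once.
The state is a dict: "clock": time; "joints": joint angles; "dq": joint speeds; "joint_torque": joint torques, N m; "eef_pos": TCP position; "eef_rot": TCP orientation; "ft_force": force on the tool from outside, world axes, zero at the start; "moment": the same for the moment, N m; "width": finger opening in m; "grasp_force": force on a finger pad.
Only numpy, scipy, OpenCV 4.12 (cv2) and the standard library are available. Lean on these libraries where they do the work, as an engineer would, in place of code of your own. Each camera call takes 0.05 s, during which the arm holds its last target. There are 200 camera calls.

TASK

Every order tote must hold one carton, one steel roller and one tee bracket, each upright in its own bay. This tote is one piece short: see which kind is missing, take one of that kind from the stock mat, set it gently upright in the empty bay, then shut the tote's lid fully. Leave the other pieces and everything else on the bench where they are.

Things in the scene. Friction and masses are not known exactly. Their poses are not given: they have to be found in the camera images.
- carton_1: white carton, a plain paper box 100 long (its x) x 52 wide (its y) x 58 high, about 0.2 kg. Origin: centre of the underside, z up. Two alike exist (_1, _2); each stands in the tote or on the mat.
- carton_2: white carton, a plain paper box 100 long (its x) x 52 wide (its y) x 58 high, about 0.2 kg. Origin: centre of the underside, z up. Two alike exist (_1, _2); each stands in the tote or on the mat.
- roller_1: steel roller, a plain upright cylinder of diameter 54 and height 65, about 0.35 kg, standing on its end. Origin: centre of the underside, z up. Two alike exist (_1, _2); each stands in the tote or on the mat.
- roller_2: steel roller, a plain upright cylinder of diameter 54 and height 65, about 0.35 kg, standing on its end. Origin: centre of the underside, z up. Two alike exist (_1, _2); each stands in the tote or on the mat.
- bracket_1: aluminium tee bracket: a flat foot 90 (its x) x 60 (its y) x 8 thick and, along the middle of the foot, an upright rib 90 long (x), 10 thick (y), its top 60 above the underside, about 0.3 kg; it stands on its foot. Origin: centre of the underside, z up. Two alike exist (_1, _2); each stands in the tote or on the mat.
- bracket_2: aluminium tee bracket: a flat foot 90 (its x) x 60 (its y) x 8 thick and, along the middle of the foot, an upright rib 90 long (x), 10 thick (y), its top 60 above the underside, about 0.3 kg; it stands on its foot. Origin: centre of the underside, z up. Two alike exist (_1, _2); each stands in the tote or on the mat.
- tote: fixed grey open box, mm: 220 (its x) x 330 (y) x 78 high, walls and floor 5. Two dividers along x at y = -53 and +53 (5 thick, tops 35 above the underside) make three bays side by side (centres y = -107, 0, 107; each 102 x 210). Origin: centre of the underside, on the bench; x points away from the robot to the lid's hinge. It stands left or right, slightly turned.
- lid_hinge (a point): middle of the lid's hinge line, along the tote's far (+x) top rim; the hinge axis is the tote's y. The lid is a flat grey plate 6 thick as large as the tote's outline (220 from hinge to free edge).
- lid_handle (a point): the small black knob on the outside (upper) face of the lid, in the middle of its width near the free edge; this point is its grip point, about 35 mm off the face. It moves with the lid.
- lid (a joint): lid angle in rad: 0 = shut flat on the rim, about 1.5 = standing straight up; its stiff hinge stays where it is left. It starts standing open.
- mat: the stock mat: fixed black rubber mat 310 x 310 x 5 thick, with four stock pieces standing on it. Origin: centre of the underside, on the bench. It may lie left or right, across from the tote.
- tape: bystander: roll of brown packing tape standing on its flat side, diameter 84, height 45, open middle. Origin: centre of the underside.
- scanner: bystander: hand barcode scanner lying flat, about 160 long (along its x), 50 wide, 32 high. Origin: centre of the underside. (of the body; about the middle of its length)
- mug: bystander: white mug, rim diameter 80, 95 high. Origin: centre of the underside.
- small_box: bystander: flat brown cardboard box 120 x 160 x 50. Origin: centre of the underside.
There are look-alikes about, which are no part of the job. What is shaped like the roller_2 but purple or yellow is not meant.

How it is judged:
On the way, in this order (a step that is already met when the one before it is completed fails the run):
1. the tote holds one of each kind, each upright, let go and in its own bay, with the lid still open ((((x of carton_1 in the frame of tote between -0.095 and 0.095 m and y of carton_1 in the frame of tote between -0.155 and 0.155 m and z of carton_1 in the frame of tote between -0.002 and 0.012 m and angle between carton_1's own z axis and vertical below 0.1 rad) and (distance of carton_2 from where it was at the start of the episode below 0.05 m and angle between carton_2's own z axis and vertical below 0.1 rad and z of carton_2 in the frame of mat between 0 and 0.012 m)) or ((x of carton_2 in the frame of tote between -0.095 and 0.095 m and y of carton_2 in the frame of tote between -0.155 and 0.155 m and z of carton_2 in the frame of tote between -0.002 and 0.012 m and angle between carton_2's own z axis and vertical below 0.1 rad) and (distance of carton_1 from where it was at the start of the episode below 0.05 m and angle between carton_1's own z axis and vertical below 0.1 rad and z of carton_1 in the frame of mat between 0 and 0.012 m))) and (((x of roller_1 in the frame of tote between -0.095 and 0.095 m and y of roller_1 in the frame of tote between -0.155 and 0.155 m and z of roller_1 in the frame of tote between -0.002 and 0.012 m and angle between roller_1's own z axis and vertical below 0.1 rad) and (distance of roller_2 from where it was at the start of the episode below 0.05 m and angle between roller_2's own z axis and vertical below 0.1 rad and z of roller_2 in the frame of mat between 0 and 0.012 m)) or ((x of roller_2 in the frame of tote between -0.095 and 0.095 m and y of roller_2 in the frame of tote between -0.155 and 0.155 m and z of roller_2 in the frame of tote between -0.002 and 0.012 m and angle between roller_2's own z axis and vertical below 0.1 rad) and (distance of roller_1 from where it was at the start of the episode below 0.05 m and angle between roller_1's own z axis and vertical below 0.1 rad and z of roller_1 in the frame of mat between 0 and 0.012 m))) and (((x of bracket_1 in the frame of tote between -0.095 and 0.095 m and y of bracket_1 in the frame of tote between -0.155 and 0.155 m and z of bracket_1 in the frame of tote between -0.002 and 0.012 m and angle between bracket_1's own z axis and vertical below 0.1 rad) and (distance of bracket_2 from where it was at the start of the episode below 0.05 m and angle between bracket_2's own z axis and vertical below 0.1 rad and z of bracket_2 in the frame of mat between 0 and 0.012 m)) or ((x of bracket_2 in the frame of tote between -0.095 and 0.095 m and y of bracket_2 in the frame of tote between -0.155 and 0.155 m and z of bracket_2 in the frame of tote between -0.002 and 0.012 m and angle between bracket_2's own z axis and vertical below 0.1 rad) and (distance of bracket_1 from where it was at the start of the episode below 0.05 m and angle between bracket_1's own z axis and vertical below 0.1 rad and z of bracket_1 in the frame of mat between 0 and 0.012 m))) and (y of carton_1 in the frame of tote between -0.152 and -0.062 m or y of carton_2 in the frame of tote between -0.152 and -0.062 m or y of roller_1 in the frame of tote between -0.152 and -0.062 m or y of roller_2 in the frame of tote between -0.152 and -0.062 m or y of bracket_1 in the frame of tote between -0.152 and -0.062 m or y of bracket_2 in the frame of tote between -0.152 and -0.062 m) and (y of carton_1 in the frame of tote between -0.045 and 0.045 m or y of carton_2 in the frame of tote between -0.045 and 0.045 m or y of roller_1 in the frame of tote between -0.045 and 0.045 m or y of roller_2 in the frame of tote between -0.045 and 0.045 m or y of bracket_1 in the frame of tote between -0.045 and 0.045 m or y of bracket_2 in the frame of tote between -0.045 and 0.045 m) and (y of carton_1 in the frame of tote between 0.062 and 0.152 m or y of carton_2 in the frame of tote between 0.062 and 0.152 m or y of roller_1 in the frame of tote between 0.062 and 0.152 m or y of roller_2 in the frame of tote between 0.062 and 0.152 m or y of bracket_1 in the frame of tote between 0.062 and 0.152 m or y of bracket_2 in the frame of tote between 0.062 and 0.152 m) and value of joint lid above 0.8 rad and contact force between the fingers and anything else below 0.3 N), for 0.2 s.
2. the lid is shut (value of joint lid below 0.06 rad), for 0.1 s.
At the end, for the whole second after the job is handed in: One carton, one roller and one bracket stand upright (0.1 rad) on the tote floor, each in its own bay (45 mm of its middle line), released and still; the other three pieces stand upright on the mat within 50 mm of their start; the lid is shut (under 0.06 rad) ((((x of carton_1 in the frame of tote between -0.095 and 0.095 m and y of carton_1 in the frame of tote between -0.155 and 0.155 m and z of carton_1 in the frame of tote between -0.002 and 0.012 m and angle between carton_1's own z axis and vertical below 0.1 rad) and (distance of carton_2 from where it was at the start of the episode below 0.05 m and angle between carton_2's own z axis and vertical below 0.1 rad and z of carton_2 in the frame of mat between 0 and 0.012 m)) or ((x of carton_2 in the frame of tote between -0.095 and 0.095 m and y of carton_2 in the frame of tote between -0.155 and 0.155 m and z of carton_2 in the frame of tote between -0.002 and 0.012 m and angle between carton_2's own z axis and vertical below 0.1 rad) and (distance of carton_1 from where it was at the start of the episode below 0.05 m and angle between carton_1's own z axis and vertical below 0.1 rad and z of carton_1 in the frame of mat between 0 and 0.012 m))) and (((x of roller_1 in the frame of tote between -0.095 and 0.095 m and y of roller_1 in the frame of tote between -0.155 and 0.155 m and z of roller_1 in the frame of tote between -0.002 and 0.012 m and angle between roller_1's own z axis and vertical below 0.1 rad) and (distance of roller_2 from where it was at the start of the episode below 0.05 m and angle between roller_2's own z axis and vertical below 0.1 rad and z of roller_2 in the frame of mat between 0 and 0.012 m)) or ((x of roller_2 in the frame of tote between -0.095 and 0.095 m and y of roller_2 in the frame of tote between -0.155 and 0.155 m and z of roller_2 in the frame of tote between -0.002 and 0.012 m and angle between roller_2's own z axis and vertical below 0.1 rad) and (distance of roller_1 from where it was at the start of the episode below 0.05 m and angle between roller_1's own z axis and vertical below 0.1 rad and z of roller_1 in the frame of mat between 0 and 0.012 m))) and (((x of bracket_1 in the frame of tote between -0.095 and 0.095 m and y of bracket_1 in the frame of tote between -0.155 and 0.155 m and z of bracket_1 in the frame of tote between -0.002 and 0.012 m and angle between bracket_1's own z axis and vertical below 0.1 rad) and (distance of bracket_2 from where it was at the start of the episode below 0.05 m and angle between bracket_2's own z axis and vertical below 0.1 rad and z of bracket_2 in the frame of mat between 0 and 0.012 m)) or ((x of bracket_2 in the frame of tote between -0.095 and 0.095 m and y of bracket_2 in the frame of tote between -0.155 and 0.155 m and z of bracket_2 in the frame of tote between -0.002 and 0.012 m and angle between bracket_2's own z axis and vertical below 0.1 rad) and (distance of bracket_1 from where it was at the start of the episode below 0.05 m and angle between bracket_1's own z axis and vertical below 0.1 rad and z of bracket_1 in the frame of mat between 0 and 0.012 m))) and (y of carton_1 in the frame of tote between -0.152 and -0.062 m or y of carton_2 in the frame of tote between -0.152 and -0.062 m or y of roller_1 in the frame of tote between -0.152 and -0.062 m or y of roller_2 in the frame of tote between -0.152 and -0.062 m or y of bracket_1 in the frame of tote between -0.152 and -0.062 m or y of bracket_2 in the frame of tote between -0.152 and -0.062 m) and (y of carton_1 in the frame of tote between -0.045 and 0.045 m or y of carton_2 in the frame of tote between -0.045 and 0.045 m or y of roller_1 in the frame of tote between -0.045 and 0.045 m or y of roller_2 in the frame of tote between -0.045 and 0.045 m or y of bracket_1 in the frame of tote between -0.045 and 0.045 m or y of bracket_2 in the frame of tote between -0.045 and 0.045 m) and (y of carton_1 in the frame of tote between 0.062 and 0.152 m or y of carton_2 in the frame of tote between 0.062 and 0.152 m or y of roller_1 in the frame of tote between 0.062 and 0.152 m or y of roller_2 in the frame of tote between 0.062 and 0.152 m or y of bracket_1 in the frame of tote between 0.062 and 0.152 m or y of bracket_2 in the frame of tote between 0.062 and 0.152 m) and linear speed of each of carton_1, carton_2, roller_1, roller_2, bracket_1, bracket_2 below 0.03 m/s and value of joint lid below 0.06 rad); the robot touches nothing.
It fails at once if a bystander is pushed or knocked more than 30 mm from its place (distance of any of tape, scanner, mug, small_box from where it was at the start of the episode above 0.03 m).
It fails at once if a piece is dropped, not set down, into the tote (faster than 0.6 m/s close to the floor of the tote) ((linear speed of carton_1 above 0.6 m/s and height (world z) of carton_1 below 0.06 m and x of carton_1 in the frame of tote between -0.1 and 0.1 m and y of carton_1 in the frame of tote between -0.155 and 0.155 m) or (linear speed of carton_2 above 0.6 m/s and height (world z) of carton_2 below 0.06 m and x of carton_2 in the frame of tote between -0.1 and 0.1 m and y of carton_2 in the frame of tote between -0.155 and 0.155 m) or (linear speed of roller_1 above 0.6 m/s and height (world z) of roller_1 below 0.06 m and x of roller_1 in the frame of tote between -0.1 and 0.1 m and y of roller_1 in the frame of tote between -0.155 and 0.155 m) or (linear speed of roller_2 above 0.6 m/s and height (world z) of roller_2 below 0.06 m and x of roller_2 in the frame of tote between -0.1 and 0.1 m and y of roller_2 in the frame of tote between -0.155 and 0.155 m) or (linear speed of bracket_1 above 0.6 m/s and height (world z) of bracket_1 below 0.06 m and x of bracket_1 in the frame of tote between -0.1 and 0.1 m and y of bracket_1 in the frame of tote between -0.155 and 0.155 m) or (linear speed of bracket_2 above 0.6 m/s and height (world z) of bracket_2 below 0.06 m and x of bracket_2 in the frame of tote between -0.1 and 0.1 m and y of bracket_2 in the frame of tote between -0.155 and 0.155 m)).
It also fails if it takes over 64 s, if anything falls off the work surface, if the arm or the gripper's body presses on something with over 40 N, if the wrist force passes 120 N, or if a joint passes its speed limit or range.

## Working session

There is one attempt and no reset: what is moved stays moved. The work goes in short steps, Python scripts to look and compute and a tool call to move; the robot and the scene stay as the last step left them, time stands still between calls to the robot, and variables do not carry over. Pictures are saved under pics/ and viewed, at most 10 in all, crops included, and the job is handed in when it is done.

Besides the shell and the picture viewer there is one more tool, called after ">>>" as a command line: name --argument value ..., lists and objects as JSON in quotes. play_rows: Moves the arm, as the interface text tells. Its arguments: {"type":"object","properties":{"targets":{"type":"array","items":{"type":"array"}},"force":{"type":"number"}},"required":["targets"]}

```bash
mkdir -p pics; cat > h.py <<'E'
import numpy as np,cv2
from rig import arm
def cap(n,fn=None):
    c=arm.capture(n)
    if fn: cv2.imwrite(fn,c["img"][:,:,::-1])
    return c
def cloud(c):
    h,w=c["z_map"].shape; f=h/2/np.tan(np.radians(c["vertical_fov"])/2)
    K=np.array([[f,0,c["cx"]],[0,f,c["cy"]],[0,0,1.]]); 
    u,v=np.meshgrid(np.arange(w),np.arange(h))
    p=np.stack([u,v],-1).reshape(-1,1,2).astype(np.float64)
    # draw: s*(1+k1 r^2)
    s=cv2.undistortPoints(p,K,np.array([c["k1"],0,0,0.])).reshape(h,w,2)
    z=c["z_map"].astype(float)
    P=np.stack([s[...,0]*z,-s[...,1]*z,-z,np.ones_like(z)],-1)
    W=P@np.array(c["extrinsics"]).T
    W[z==0]=np.nan
    return W[...,:3]
E
python3 - <<'E'
from h import *
for n in("scene","top"):
    c=cap(n,f"pics/{n}0.png"); W=cloud(c); np.savez(f"/tmp/{n}0.npz",W=W,img=c["img"])
    print(n,c["vertical_fov"],c["cx"],c["cy"],c["k1"],np.round(c["extrinsics"],3).tolist())
print(arm.sense(), arm.nose_length)
E
```

```text
scene 44.588745079709824 323.841418754205 198.1906550164826 -0.04785763151596715 [[0.064, -0.622, 0.78, 1.633], [0.998, 0.035, -0.054, -0.118], [0.006, 0.782, 0.623, 0.941], [0.0, 0.0, 0.0, 1.0]]
top 50.771555652251166 316.7402505011764 197.6185369826096 -0.0949958805644153 [[0.019, 0.996, -0.089, 0.487], [-1.0, 0.02, 0.009, -0.033], [0.011, 0.089, 0.996, 1.29], [0.0, 0.0, 0.0, 1.0]]
{'clock': 0.1, 'joints': array([ 1.23082437,  0.33384712,  0.03985522,  1.46620096, -0.01341122,
        1.34329366, -0.05849249]), 'dq': array([-1.96517952e-03, -3.20648969e-03,  4.21910245e-04, -2.20871396e-03,
       -3.76847861e-04,  1.72215926e-04,  5.51248099e-05]), 'joint_torque': array([ 4.58724142e-03, -6.60017538e+01,  1.37082618e+00, -4.06472826e+01,
        1.72655226e-02,  8.93805816e-03,  1.66217308e-05]), 'eef_pos': array([ 0.15495875, -0.6310908 ,  0.40389644]), 'eef_rot': array([-3.11740382e+00, -3.77125120e-01,  4.07516550e-04]), 'ft_force': array([0.22115551, 0.09977717, 0.11542498]), 'moment': array([-0.01209076,  0.01650075, -0.05483045]), 'grasp_force': 0.0, 'width': 0.08532716585759806} 0.1734
```

View pics/scene0.png

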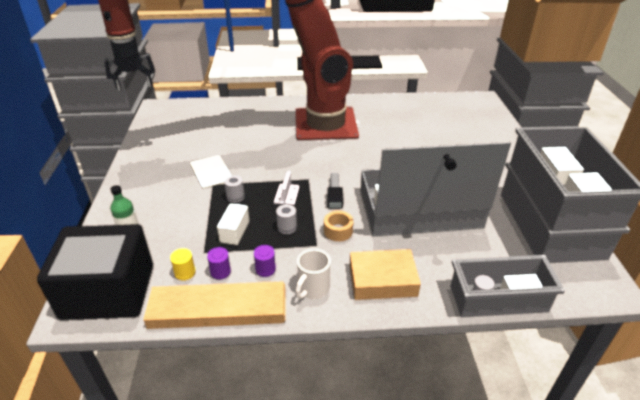

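View pics/top0.png

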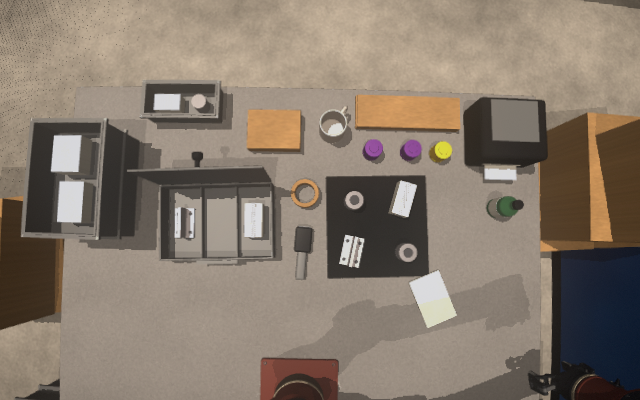

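The tote (around px 217,220 in the top view) holds a bracket (184,222) on the left and a carton (254,220) on the right. The middle bay (220,222) is empty, so **the roller is missing**. Two grey rollers stand on the mat, at (354,200) and (407,252). The purple ones (373,149; 412,149) and the yellow one (443,150) stand off the mat and are decoys. Next I'll measure these and confirm in a crop.

```bash
python3 - <<'E'
import numpy as np,cv2
T=np.load("/tmp/top0.npz"); W=T["W"]; img=T["img"]
S=np.load("/tmp/scene0.npz"); V=S["W"]; simg=S["img"]
a=cv2.resize(img[145:275,120:440],(800,325),interpolation=cv2.INTER_CUBIC)
b=cv2.resize(simg[140:250,195:525],(800,267),interpolation=cv2.INTER_CUBIC)
cv2.imwrite("pics/crop1.png",np.vstack([a,b])[:,:,::-1])
p=lambda A,u,v,r=1:np.round(np.nanmedian(A[v-r:v+r+1,u-r:u+r+1].reshape(-1,3),0),4)
def blob(A,u0,u1,v0,v1,z0,z1):
    s=A[v0:v1,u0:u1].reshape(-1,3); s=s[(s[:,2]>z0)&(s[:,2]<z1)]
    (c,sz,an)=cv2.minAreaRect((s[:,:2]*1000).astype(np.float32)); return len(s),np.round(s.mean(0),4),np.round(c,1),np.round(sz,1),round(an,1)
print("top r1",blob(W,335,375,182,220,.058,.085)); print("top r2",blob(W,390,425,235,272,.058,.085))
print("scn r1",blob(V,272,302,203,236,.058,.085)); print("scn r2",blob(V,222,247,174,203,.058,.085))
print("mat",p(W,380,225),p(V,262,190),"bench",p(W,300,330),p(V,150,150))
print("tote floor mid",p(W,221,230),"carton",p(W,254,210),"mug",p(W,333,118),"scanner",p(W,303,240),"tape",p(W,293,193))
print("rim",blob(W,150,285,175,270,.07,.085))
# lid
s=V[140:240,350:510].reshape(-1,3); s=s[(s[:,2]>.1)&(s[:,2]<.4)&(s[:,0]<.8)]
print("lid pts",len(s),s.min(0),s.max(0)); q=s-s.mean(0);n=np.linalg.svd(q[::3],full_matrices=0)[2][2];print("mean",s.mean(0),"normal",n)
print("knob scene",p(V,449,161,2),"top",p(W,196,157,1),p(W,197,154,1)); print("lid top edge top",[p(W,u,v,0) for u,v in((135,173),(200,169),(265,166),(200,172))])
E
```

```text
top r1 (270, array([ 0.5915, -0.151 ,  0.0713]), array([ 591.9, -152.4]), array([49.8, 53.4]), 1.6)
top r2 (286, array([ 0.4417, -0.3094,  0.0711]), array([ 442.6, -310.3]), array([51.9, 54.2]), 0.5)
scn r1 (256, array([ 0.5975, -0.152 ,  0.0692]), array([ 592.2, -152.8]), array([56.2, 51.5]), 24.6)
scn r2 (189, array([ 0.4484, -0.3084,  0.0692]), array([ 444.4, -308.8]), array([56.4, 48.6]), 0.8)
mat [ 0.521  -0.2387  0.0059] [ 0.4086 -0.2279  0.0062] bench [ 0.2002 -0.0017  0.0023] [ 0.1472 -0.6317  0.0023]
tote floor mid [0.496  0.246  0.0062] carton [0.5559 0.1383 0.0651] mug [ 0.8495 -0.09    0.011 ] scanner [ 0.4715 -0.0057  0.0341] tape [0.6096 0.0267 0.045 ]
rim (782, array([0.5268, 0.2522, 0.078 ]), array([515.9, 248.7]), array([232.8, 330.1]), 2.6)
lid pts 7639 [0.45887419 0.08867952 0.1000033 ] [0.68872982 0.52295785 0.30282337]
mean [0.63893395 0.25192482 0.20673285] normal [ 0.99572521  0.07033449 -0.05986958]
knob scene [0.6791 0.2512 0.2802] top [0.6698 0.2544 0.2805] [0.677  0.2521 0.2824]
lid top edge top [array([0.6286, 0.4067, 0.2761]), array([0.6383, 0.2392, 0.2955]), array([0.6956, 0.1171, 0.0055]), array([0.6362, 0.2486, 0.2598])]
```

View pics/crop1.png

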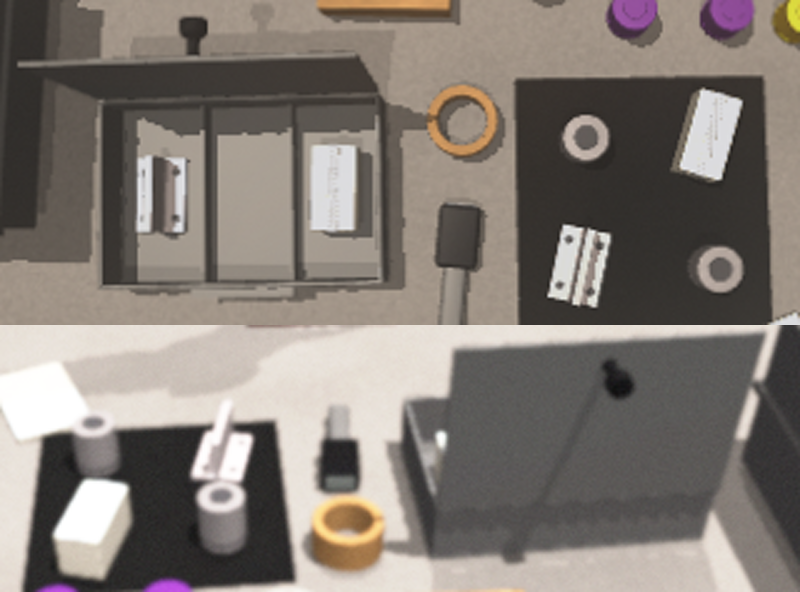

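The crop confirms that the grey rollers with dark caps stand on the mat, away from the purple and yellow ones. I'll take the one at crop (585,137), which is top view (354,200), because it is nearest the tote and both views put it at (0.592,-0.152). Next I'll work out the tote's frame and the moves.

```bash
cat >> h.py <<'E'
from scipy.spatial.transform import Rotation as R
def goal(pos,yaw_y,tilt=None):
    """print moves from now to a tool-down pose with tool y at world yaw yaw_y (deg, mod 180)"""
    s=arm.sense(); r=R.from_rotvec(s["eef_rot"]); 
    best=None
    for k in(0,180):
        a=np.radians(yaw_y+k); y=np.array([np.cos(a),np.sin(a),0]); z=np.array([0,0,-1.]); x=np.cross(y,z)
        g=R.from_matrix(np.stack([x,y,z],1)); d=np.degrees((r.inv()*g).as_rotvec())
        print("yaw+%d turn"%k,np.round(d,1))
    w=np.array(pos)-s["eef_pos"]
    print("shift in tool now",np.round(r.inv().apply(w),4),"world",np.round(w,4),"tool y yaw",round(float(np.degrees(np.arctan2(*r.as_matrix()[[1,0],1]))),1),"j",np.round(s["joints"],2),"t",s["clock"],"F",np.round(s["ft_force"],1),"w",s["width"])
E
python3 - <<'E'
from h import *
T=np.load("/tmp/top0.npz"); W=T["W"]; V=np.load("/tmp/scene0.npz")["W"]
s=W[175:270,150:285].reshape(-1,3); s=s[(s[:,2]>.068)&(s[:,2]<.088)&(s[:,0]<.595)]
print(cv2.minAreaRect((s[:,:2]*1000).astype(np.float32)))
f=s[s[:,0]<.425]; print("front line",np.polyfit(f[:,1],f[:,0],1),len(f), np.percentile(f[:,0],[5,95]),f[:,1].min(),f[:,1].max())
d=W[190:255,195:245].reshape(-1,3); d=d[(d[:,2]>.03)&(d[:,2]<.04)&(d[:,0]<.58)]
for lo,hi in((.15,.25),(.25,.36)):
    e=d[(d[:,1]>lo)&(d[:,1]<hi)]; print("divider",len(e),e.mean(0).round(4),np.polyfit(e[:,0],e[:,1],1))
l=V[140:235,380:500].reshape(-1,3); l=l[(l[:,2]>.12)&(l[:,2]<.29)&(l[:,0]>.55)&(l[:,0]<.66)]
A=np.c_[l[:,1:],np.ones(len(l))]; c=np.linalg.lstsq(A,l[:,0],rcond=None)[0]; print("lid x = a y + b z + c",c, "ends",l[:,1].min(),l[:,1].max())
goal([.592,-.152,.404],90)
E
```

```text
((495.1602783203125, 248.75296020507812), (197.16952514648438, 336.3488464355469), 0.04014655202627182)
front line [-0.03396084  0.42139634] 251 [0.40295382 0.42137276] 0.08062857297708045 0.40856482814510864
divider 97 [0.5013 0.1929 0.0356] [0.0334329  0.17613803]
divider 110 [0.5002 0.3007 0.0355] [0.04129766 0.28005744]
lid x = a y + b z + c [-0.04794636  0.02705404  0.6454914 ] ends 0.08936044055651322 0.41873027794246087
yaw+0 turn [-0.000e+00 -1.000e-01 -1.662e+02]
yaw+180 turn [-0.1  0.  13.8]
shift in tool now [ 5.387e-01 -3.611e-01  4.000e-04] world [4.370e-01 4.791e-01 1.000e-04] tool y yaw -76.2 j [ 1.23  0.33  0.04  1.47 -0.01  1.34 -0.06] t 0.1 F [0.2 0.1 0.1] w 0.08532716585759806
```

>>> play_rows --targets '[[[0,0,0],[0,0,-10.5],0.0854],[[0,0,0],[0,0,-10.5],0.0854],[[0,0,0],[0,0,-10.5],0.0854],[[0,0,0],[0,0,-10.5],0.0854],[[0,0,0],[0,0,-10.5],0.0854]]'

```text
clock: 0.72
eef_pos: [0.1549, -0.6312, 0.4041]
eef_rot: [-2.624, -1.725, -0.0]
ft_force: [-0.2, 0.4, -0.7]
width: 0.0854
grasp_force: 0.0
```

>>> play_rows --targets '[[[0,0,0],[0,0,-10.5],0.0854],[[0,0,0],[0,0,-10.5],0.0854],[[0,0,0],[0,0,-5],0.0854],[[0.04,0.035,0],[0,0,0],0.0854],[[0.04,0.036,0],[0,0,0],0.0854]]'

```text
clock: 1.35
eef_pos: [0.223, -0.5476, 0.404]
eef_rot: [-2.177, -2.263, -0.001]
ft_force: [0.1, -0.7, 0.1]
width: 0.0854
grasp_force: 0.0
```

```bash
python3 -c "
from h import *
goal([.592,-.152,.30],2.3)"
```

```text
yaw+0 turn [-0.  -0.1 -0.1]
yaw+180 turn [-1.000e-01  0.000e+00  1.799e+02]
shift in tool now [0.3809 0.384  0.1043] world [ 0.369   0.3956 -0.104 ] tool y yaw 2.2 j [ 1.29  0.23 -0.21  1.61  0.05  1.32  1.11] t 1.35 F [ 0.1 -0.7  0.1] w 0.08543161896042974
```

>>> play_rows --targets '[[[0.038,0.038,0],[0,0,0],0.0854],[[0.038,0.038,0],[0,0,0],0.0854],[[0.038,0.038,0],[0,0,0],0.0854],[[0.038,0.038,0],[0,0,0],0.0854],[[0.038,0.038,0],[0,0,0],0.0854]]'

```text
clock: 1.98
eef_pos: [0.4058, -0.3495, 0.4046]
eef_rot: [-2.177, -2.265, 0.0]
ft_force: [0.0, -1.3, -0.2]
width: 0.0855
grasp_force: 0.0
```

>>> play_rows --targets '[[[0.038,0.038,0.01],[0,0,0],0.0854],[[0.038,0.038,0.01],[0,0,0],0.0854],[[0.038,0.038,0.02],[0,0,0],0.0854],[[0.038,0.038,0.02],[0,0,0],0.0854],[[0.038,0.038,0.02],[0,0,0],0.0854]]'

```text
clock: 2.6
eef_pos: [0.588, -0.1524, 0.3239]
eef_rot: [-2.177, -2.265, 0.0]
ft_force: [-0.0, 0.6, -0.0]
width: 0.0854
grasp_force: 0.0
```

```bash
python3 -c "
from h import *
c=cap('scene','pics/s1.png'); W=cloud(c)
s=W[203:240,268:306].reshape(-1,3); s=s[(s[:,2]>.058)&(s[:,2]<.085)]
print(len(s),cv2.minAreaRect((s[:,:2]*1000).astype(np.float32)))
goal([.592,-.152,.205],2.3)"
```

```text
258 ((593.5399780273438, -152.56394958496094), (53.935455322265625, 56.25471115112305), 76.7811279296875)
yaw+0 turn [-0.  -0.3  0.4]
yaw+180 turn [   0.5   -0.  -179.6]
shift in tool now [-0.0077  0.0009  0.116 ] world [ 0.0012 -0.007  -0.1161] tool y yaw 2.7 j [ 0.62  0.36 -0.56  1.65  0.2   1.19  0.06] t 2.65 F [-1.4  6.6 -1.9] w 0.08581554181784291
```

View pics/s1.png

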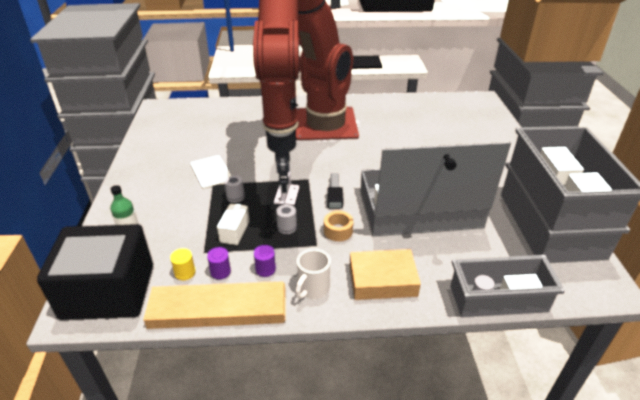

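The gripper hangs directly above the chosen roller (286,218). I'll go down and grip.

>>> play_rows --targets '[[[0,0,0.03],[0,0,0],0.0854],[[0,0,0.03],[0,0,0],0.0854],[[0,0,0],[0,0,0],0.0854]]'

```text
clock: 3.02
eef_pos: [0.5861, -0.1535, 0.2623]
eef_rot: [-2.173, -2.262, 0.003]
ft_force: [0.2, 0.3, -0.2]
width: 0.0851
grasp_force: 0.0
```

```bash
python3 -c "
from h import *
goal([.592,-.1525,.205],2.3)"
```

```text
yaw+0 turn [-0.3 -0.1  0. ]
yaw+180 turn [   0.2   -0.4 -180. ]
shift in tool now [0.0006 0.0062 0.0572] world [ 0.0059  0.001  -0.0573] tool y yaw 2.3 j [ 0.62  0.41 -0.54  1.71  0.23  1.09  0.04] t 3.025 F [ 0.2  0.3 -0.2] w 0.08512721211747133
```

>>> play_rows --targets '[[[0,0.005,0.028],[0,0,0],0.0854],[[0,0.001,0.03],[0,0,0],0.0854],[[0,0,0],[0,0,0],0.0854],[[0,0,0],[0,0,0],0.045],[[0,0,0],[0,0,0],0.045]]' --force 50

```text
clock: 3.65
eef_pos: [0.5936, -0.1535, 0.2088]
eef_rot: [2.176, 2.264, 0.001]
ft_force: [-6.3, 1.6, 12.1]
width: 0.0529
grasp_force: 51.1
```

>>> play_rows --targets '[[[0,0,0],[0,0,0],0.045],[[0,0,0],[0,0,0],0.045],[[0,0,0],[0,0,0],0.045]]'

```text
clock: 4.03
eef_pos: [0.5936, -0.1535, 0.2088]
eef_rot: [2.176, 2.264, 0.001]
ft_force: [-3.2, 0.4, 8.1]
width: 0.053
grasp_force: 51.3
```

The roller is gripped at 53 mm. I'll lift it and look.

>>> play_rows --targets '[[[0,0,-0.02],[0,0,0],0.045],[[0,0,-0.04],[0,0,0],0.045],[[0,0,-0.04],[0,0,0],0.045],[[0,0,-0.04],[0,0,0],0.045],[[0,0,0],[0,0,0],0.045]]'

```text
clock: 4.65
eef_pos: [0.5941, -0.153, 0.3518]
eef_rot: [2.172, 2.261, 0.005]
ft_force: [-0.2, 0.8, -4.8]
width: 0.0528
grasp_force: 54.2
```

```bash
python3 -c "
from h import *
c=cap('scene'); W=cloud(c)
m=(W[...,2]>.1)&(W[...,2]<.3)&(abs(W[...,0]-.592)<.06)&(abs(W[...,1]+.152)<.06)
s=W[m]; print('lowest held',np.percentile(s[:,2],[0,1,5]))
goal([.512,.2475,.35],2.3)"
```

```text
lowest held [0.14783974 0.15055721 0.15536332]
yaw+0 turn [0.2 0.1 0. ]
yaw+180 turn [-1.0e-01  3.0e-01 -1.8e+02]
shift in tool now [ 0.4035 -0.0652 -0.0016] world [-0.0814  0.4006  0.0009] tool y yaw 2.3 j [ 0.63  0.35 -0.56  1.61  0.19  1.24  0.08] t 4.7 F [-0.6  0.5 -4.6] w 0.053037522574271856
```

>>> play_rows --targets '[[[0.035,-0.02,0],[0,0,0],0.045],[[0.05,-0.025,0],[0,0,0],0.045],[[0.05,-0.02,0],[0,0,0],0.045],[[0.05,0,0],[0,0,0],0.045],[[0.05,0,0],[0,0,0],0.045]]'

```text
clock: 5.32
eef_pos: [0.5178, 0.0801, 0.3458]
eef_rot: [-2.176, -2.265, 0.003]
ft_force: [0.9, -0.2, -4.8]
width: 0.0529
grasp_force: 54.4
```

>>> play_rows --targets '[[[0.05,0,0],[0,0,0],0.045],[[0.05,0,0],[0,0,0],0.045],[[0.04,0,0],[0,0,0],0.045],[[0.025,0,0],[0,0,0],0.045],[[0,0,0],[0,0,0],0.045]]'

```text
clock: 5.95
eef_pos: [0.5109, 0.2459, 0.3456]
eef_rot: [-2.17, -2.268, 0.002]
ft_force: [0.3, -0.5, -4.2]
width: 0.0531
grasp_force: 54.5
```

```bash
python3 -c "
from h import *
c=cap('top','pics/t2.png'); W=cloud(c); c2=cap('scene'); cv2.imwrite('pics/t2.png',cv2.resize(np.hstack([c['img'][130:290,130:330],c2['img'][60:220,340:540]]),(800,320))[:,:,::-1])
goal([.512,.2475,.21],2.3)"
```

```text
yaw+0 turn [-0.1  0.1  0. ]
yaw+180 turn [-1.0e-01 -2.0e-01 -1.8e+02]
shift in tool now [0.0045 0.0004 0.1357] world [ 0.      0.0043 -0.1357] tool y yaw 2.3 j [ 0.15  0.3  -0.8   1.72  0.23  1.22 -0.66] t 6.05 F [ 0.4  0.2 -3.2] w 0.05295295308221268
```

View pics/t2.png

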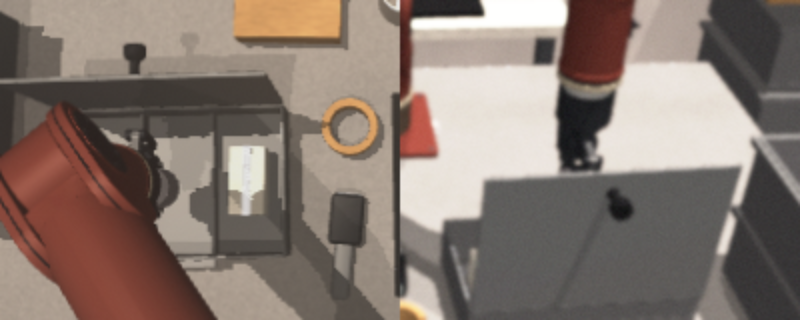

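The roller hangs over the middle bay (crop 165,190), between the dividers and clear of the lid. I'll go down gently.

>>> play_rows --targets '[[[0.004,0,0.02],[0,0,0],0.045],[[0,0,0.035],[0,0,0],0.045],[[0,0,0.035],[0,0,0],0.045],[[0,0,0.02],[0,0,0],0.045],[[0,0,0],[0,0,0],0.045]]'

```text
clock: 6.68
eef_pos: [0.5116, 0.247, 0.235]
eef_rot: [-2.176, -2.264, 0.005]
ft_force: [-0.1, -0.1, -3.5]
width: 0.0525
grasp_force: 54.4
```

>>> play_rows --targets '[[[0,0,0.008],[0,0,0],0.045],[[0,0,0.007],[0,0,0],0.045],[[0,0,0.005],[0,0,0],0.045],[[0,0,0],[0,0,0],0.045]]'

```text
clock: 7.18
eef_pos: [0.512, 0.2477, 0.2165]
eef_rot: [-2.176, -2.265, 0.001]
ft_force: [0.4, -0.8, -4.2]
width: 0.0532
grasp_force: 54.4
```

>>> play_rows --targets '[[[0,0,0.004],[0,0,0],0.045],[[0,0,0.002],[0,0,0],0.045],[[0,0,0],[0,0,0],0.045]]'

```text
clock: 7.55
eef_pos: [0.512, 0.2477, 0.2106]
eef_rot: [-2.176, -2.265, 0.0]
ft_force: [0.8, -0.6, -4.6]
width: 0.0529
grasp_force: 54.4
```

>>> play_rows --targets '[[[0,0,0.002],[0,0,0],0.045],[[0,0,0.002],[0,0,0],0.045],[[0,0,0],[0,0,0],0.045]]'

```text
clock: 7.92
eef_pos: [0.5121, 0.2481, 0.2088]
eef_rot: [2.176, 2.264, -0.0]
ft_force: [-8.6, -5.3, 18.9]
width: 0.0533
grasp_force: 57.1
```

The roller is touching the floor. I'll release it and go up.

>>> play_rows --targets '[[[0,0,-0.002],[0,0,0],0.05],[[0,0,0],[0,0,0],0.065],[[0,0,0],[0,0,0],0.0854],[[0,0,0],[0,0,0],0.0854],[[0,0,0],[0,0,0],0.0854]]'

```text
clock: 8.55
eef_pos: [0.5121, 0.2478, 0.2087]
eef_rot: [-2.176, -2.265, -0.0]
ft_force: [0.2, 1.0, -0.1]
width: 0.0854
grasp_force: 0.0
```

>>> play_rows --targets '[[[0,0,-0.02],[0,0,0],0.0854],[[0,0,-0.06],[0,0,0],0.0854],[[0,0,-0.06],[0,0,0],0.0854],[[0,0,-0.06],[0,0,0],0.0854],[[0,0,-0.06],[0,0,0],0.0854]]'

```text
clock: 9.18
eef_pos: [0.5112, 0.2479, 0.4724]
eef_rot: [2.175, 2.266, 0.002]
ft_force: [1.8, -0.5, -0.4]
width: 0.0853
grasp_force: 0.0
```

```bash
python3 - <<'E'
from h import *
c=cap('top','pics/t3.png'); W=cloud(c)
s=W[180:265,196:245].reshape(-1,3); s=s[(s[:,2]>.055)&(s[:,2]<.09)&(s[:,0]<.57)&(s[:,0]>.43)]
print(len(s),s.mean(0) if len(s) else 0,cv2.minAreaRect((s[:,:2]*1000).astype(np.float32)) if len(s) else 0)
goal([.72,.25,.5],2.3)
cv2.imwrite('pics/t3.png',cv2.resize(c['img'][130:290,130:330],(600,480))[:,:,::-1])
E
```

```text
321 [0.51407075 0.23958188 0.07043386] ((527.629150390625, 221.6455078125), (81.57971954345703, 111.51282501220703), 1.5999994277954102)
yaw+0 turn [ 0.6 -0.2  0. ]
yaw+180 turn [   0.3    1.  -180. ]
shift in tool now [-0.0075  0.2084 -0.0171] world [0.2084 0.0009 0.0193] tool y yaw 2.3 j [ 0.17  0.22 -0.83  1.52  0.16  1.46 -0.62] t 9.225 F [0.8 1.3 6.1] w 0.08529181170238312
```

View pics/t3.png

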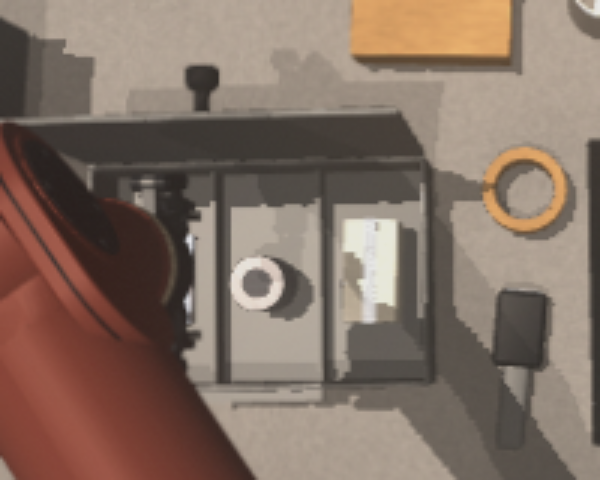

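The roller stands upright in the middle bay (crop 258,283). Now the lid: I'll go over its top edge with closed fingers, beside the knob.

>>> play_rows --targets '[[[0,0,-0.03],[0,0,0],0],[[0,0,-0.03],[0,0,0],0],[[-0.03,0.03,0],[0,0,0],0],[[-0.03,0.04,0],[0,0,0],0],[[-0.005,0.04,0],[0,0,0],0]]'

```text
clock: 9.85
eef_pos: [0.6258, 0.1845, 0.5307]
eef_rot: [2.179, 2.26, 0.001]
ft_force: [0.5, 0.7, 0.5]
width: 0.0001
grasp_force: 0.0
```

>>> play_rows --targets '[[[0,0.04,0],[0,0,0],0],[[0,0.04,0],[0,0,0],0],[[0,0,0],[0,0,0],0]]'

```text
clock: 10.22
eef_pos: [0.7064, 0.1899, 0.5274]
eef_rot: [-2.176, -2.263, 0.001]
ft_force: [-0.2, 0.5, 0.3]
width: 0.0
grasp_force: 0.0
```

```bash
python3 - <<'E'
from h import *
c=cap('scene'); W=cloud(c); goal([.70,.19,.43],2.3)
cv2.imwrite('pics/s4.png',cv2.resize(c['img'][40:240,340:540],(600,600))[:,:,::-1])
E
```

```text
yaw+0 turn [-0.1 -0.1  0. ]
yaw+180 turn [ 1.0e-01 -1.0e-01 -1.8e+02]
shift in tool now [-0.0004 -0.0049  0.0985] world [-0.005  -0.0005 -0.0985] tool y yaw 2.3 j [ 0.06  0.57 -0.72  0.97  0.37  1.71 -0.48] t 10.275 F [ 0.5  0.2 -0.2] w 0.0001638346315814965
```

View pics/s4.png

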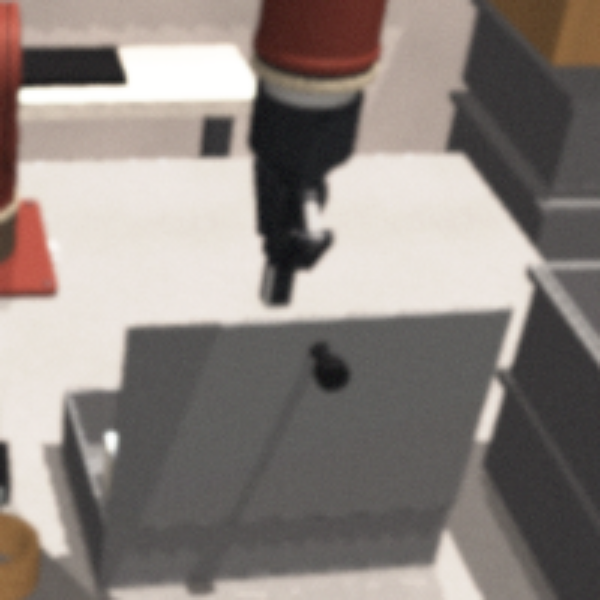

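The fingers (crop 275,295) are behind the lid plane and left of the knob (330,370) in this view, clear of both. I'll lower them and pull the lid over in an arc.

>>> play_rows --targets '[[[0,0,0.03],[0,0,0],0],[[0,0,0.035],[0,0,0],0],[[0,0,0.03],[0,0,0],0],[[0,-0.015,0],[0,0,0],0],[[0,-0.015,0],[0,0,0],0]]'

```text
clock: 10.9
eef_pos: [0.6729, 0.1895, 0.435]
eef_rot: [2.176, 2.266, 0.001]
ft_force: [0.1, -0.4, -0.3]
width: 0.0001
grasp_force: 0.0
```

>>> play_rows --targets '[[[0,-0.015,0],[0,0,0],0],[[0,-0.02,0],[0,0,0],0],[[0,-0.02,0.003],[0,0,0],0]]'

```text
clock: 11.28
eef_pos: [0.618, 0.1873, 0.433]
eef_rot: [2.175, 2.264, 0.004]
ft_force: [2.2, 0.9, 2.3]
width: 0.0
grasp_force: 1.0
```

Force is about 2 N and the lid is following. I'll continue the arc.

>>> play_rows --targets '[[[0,-0.023,0.005],[0,0,0],0],[[0,-0.022,0.008],[0,0,0],0],[[0,-0.021,0.01],[0,0,0],0],[[0,-0.02,0.013],[0,0,0],0],[[0,-0.018,0.015],[0,0,0],0]]'

```text
clock: 11.9
eef_pos: [0.514, 0.1832, 0.3811]
eef_rot: [2.174, 2.264, 0.003]
ft_force: [2.6, 1.0, 0.7]
width: -0.0001
grasp_force: 0.7
```

>>> play_rows --targets '[[[0,-0.016,0.017],[0,0,0],0],[[0,-0.014,0.018],[0,0,0],0],[[0,-0.011,0.02],[0,0,0],0],[[0,-0.008,0.021],[0,0,0],0],[[0,-0.006,0.02],[0,0,0],0]]'

```text
clock: 12.52
eef_pos: [0.4596, 0.1808, 0.2845]
eef_rot: [2.174, 2.264, 0.002]
ft_force: [1.3, -0.6, 0.7]
width: -0.0005
grasp_force: 0.4
```

>>> play_rows --targets '[[[0,-0.002,0.012],[0,0,0],0],[[0,0,0.01],[0,0,0],0],[[0,0,0.005],[0,0,0],0],[[0,0,0],[0,0,0],0]]'

```text
clock: 13.02
eef_pos: [0.4588, 0.1807, 0.2579]
eef_rot: [2.176, 2.265, -0.002]
ft_force: [-7.0, -4.3, 17.4]
width: -0.0002
grasp_force: 8.3
```

The lid has stopped on the rim, with the fingertip at 84.5 mm against an expected 84 mm. I'll lift off and check.

>>> play_rows --targets '[[[0,0,-0.02],[0,0,0],0],[[0,0,-0.05],[0,0,0],0],[[0,0,-0.05],[0,0,0],0],[[0,0,-0.05],[0,0,0],0],[[0,0,0],[0,0,0],0]]'

```text
clock: 13.65
eef_pos: [0.4595, 0.1815, 0.4308]
eef_rot: [2.174, 2.262, 0.009]
ft_force: [0.7, 0.2, -0.7]
width: 0.0002
grasp_force: 0.0
```

```bash
python3 - <<'E'
from h import *
c=cap('scene'); W=cloud(c)
cv2.imwrite('pics/s5.png',c['img'][:,:,::-1])
m=(abs(W[...,0]-.53)<.08)&(abs(W[...,1]-.30)<.09)&(W[...,2]>.05)&(W[...,2]<.11)
s=W[m]; A=np.c_[s[:,:2],np.ones(len(s))]
print("lid plane z=ax+by+c",np.linalg.lstsq(A,s[:,2],rcond=None)[0],len(s),np.median(s[:,2])); s=arm.sense(); print(s["ft_force"],s["clock"],s["eef_pos"])
E
```

```text
lid plane z=ax+by+c [-0.00145134 -0.00022842  0.08668257] 2045 0.08580704074951417
[ 0.72218108  0.36777865 -0.8689469 ] 13.7 [0.45911013 0.18092144 0.42839949]
```

View pics/s5.png

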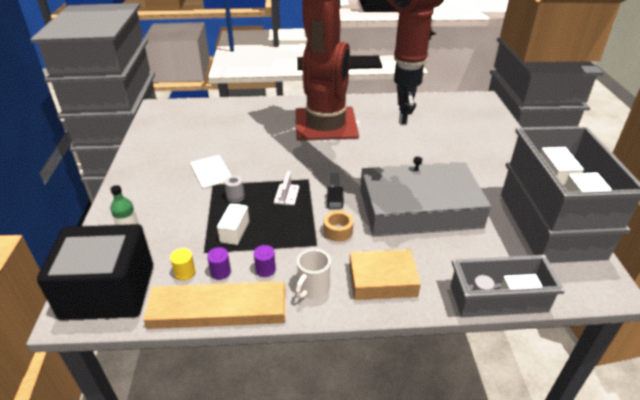

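The lid lies flat (slope 0.001) on the tote at (423,195). The other three pieces are still on the mat at (234,188), (287,190) and (234,223), and the bystanders haven't moved. Handing in.

```bash
python3 -c "
from rig import arm
print(arm.sign_off())"
```

```text
the job is handed in; nothing more can be done
None
```

The missing piece was the roller: I set one of the grey rollers from the mat upright in the tote's empty middle bay, shut the lid flat, and handed the job in at about 14 s; no verdict came back.

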